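# Draw the electric screwdriver and present it level to the screw

## Task

Draw the electric screwdriver straight back out of its sloping bench holder, turn it level and hold it up in line with the screw that stands out of the housing on the upright work stand: bit pointing straight at the middle of the screw head, its tip about 25 mm short of it, touching neither stand nor screw. Finish while holding it there still in the gripper, and leave the other things on the table where they are.

Things in the scene. Friction and masses are not known exactly. Their poses are not given: they have to be found in the camera images.
- driver: Dark inline electric screwdriver, 260 mm long, about 0.36 kg, lying in the holder at 35 degrees from level, bit low. Its own y axis runs from bit to butt. Origin 130 mm behind the bit tip and 19.5 mm below the tool's axis. Along y: round body 36 mm thick from -72 to +108 mm, nose 18 mm thick from -95 to -72, bit 6 mm thick from -130 to -95.
- driver_tip (a point): The tip of the driver's bit, on the tool's axis.
- driver_grip (a point): Balance point of the driver, on its axis, 145 mm behind the bit tip, about 133 mm above the table at the start; same axes as the driver. The place to grasp: the body is 36 mm thick here and both its sides are free (the nose tube begins 100 mm towards the bit; a saddle 55 mm towards the butt lies under the body and reaches only 13 mm to either side, so that fingers on the flanks pass it).
- driver_holder: Dark steel base plate, 250 x 100 x 10 mm, fixed to the table, with a tall post (18 mm wide) that carries a black V saddle and a low post that carries the black nose tube. Origin on the table about under the driver's balance point. Its x axis is the level direction in which the bit points; the butt rises towards -x.
- tube_mouth (a point): Centre of the mouth of the holder's black square nose tube (34 mm outside, 22 mm square bore, 50 mm long, closed at the bottom), in which the driver's bit and nose stick 44 mm deep. Its z axis points out of the bore, 35 degrees above level: the direction in which the driver must be drawn. Drawn by 55 mm or more, the bit is clear.
- work_stand: Upright dark steel angle plate fixed to the table: face 150 mm wide, 215 mm high; an open fluted housing (128 mm across, 36 mm deep) is bolted to the face with its mouth towards the driver side. Origin on the table under the middle of the face; its x axis points level into the face (the direction in which the bit must point), z is up.
- screw_head (a point): Centre of the outer end of the screw head (18 mm wide, steel, cross recess) that stands out of the middle of that housing, 7 mm proud of its rim, 43 mm in front of the face, 135 mm above the table; same axes as the stand: x points into the head. The driver comes from its -x side.
- stud_near: Bystander, leave it alone: closed road stud nearer the robot, 128 mm across, 47 mm high; origin at the centre of its underside.
- stud_back: Bystander, leave it alone: closed road stud farther off, 128 mm across, 47 mm high; origin at the centre of its underside.
- housing_back: Bystander, leave it alone: open stud housing lying on the table, 128 mm across, 36 mm high; origin at the centre of its underside.
- lens: Bystander, leave it alone: spare lens lying flat, 121 mm across, 14 mm high; origin at the centre of its underside.
- tray: Bystander, leave it alone: small black tray of brass inserts, 62 x 90 x 22 mm; origin at the centre of its underside.
- oil: Bystander, leave it alone: white dosing bottle, 38 mm across, 105 mm high; origin at the centre of its underside.
- brush: Bystander, leave it alone: flat wooden dusting brush, 168 mm long, 24 wide, 10 high; origin at the centre of its underside.

How it is judged:
By the outcome, as a careful person would: the job done as asked, in the order asked, and still so for the second after the job is handed in, while the arm keeps its last pose, push and grip.
It also fails if it takes over 42 s, if anything falls off the work surface, if the arm or the gripper's body presses on something with over 40 N, if the wrist force passes 120 N, or if a joint passes its speed limit or range.

## Robot

A 6-joint arm with a two-finger parallel gripper is mounted at the origin on a cart in front of the work surface, level with it; the furniture and walls round the work are solid. World frame = base frame: x ahead of the robot, y to its left, z up, the work surface at z = 0. Lengths are in m, angles in rad, forces in N, time in s.
With the tool pointing down it reaches from about 0.3 to 0.775 m from the base axis. Payload 14.6 kg.
Tool frame: the origin (TCP) lies on the mounting face of the last link; the fingertips stand 199 mm ahead of it and the grasp point (between the pads) lies 180 mm ahead of it; z points along the fingers, y is the direction in which the jaws open and shut (so a half turn about z gives the same grasp; the last joint's range is limited). The gripper opens to 94 mm and grips with 3 to 60 N. Pads are 16 mm wide; open, the fingers measure 119 mm over their backs; the gripper's body (75 mm by 177 mm) begins 78 mm behind the grasp point.
Start: joints at [-1.309, 0.3, 1.521, -0, 1.321, -0.067], TCP at [0.178, -0.521, 0.405] pointing down, gripper open.
Joint ranges: [-3.03, 3.03], [-0.79, 2.21], [0.23, 2.52], [-1.04, 4.18], [0, 3.07], [-2.55, 2.55]. Speed limits (rad/s): [2.22, 2.22, 2.57, 3.14, 3.14, 3.14].

## Interface

Orientations are given as [roll, pitch, yaw] about the fixed x, y, z axes, in that order (R = Rz(yaw) Ry(pitch) Rx(roll)).
In Python, from station import sensors, vision, job gives the robot as it stands. The module is installed in compiled form; this text tells all that it offers.
- The arm moves only by the tool arm_command, never from a script. Its argument "plan" is one flat list of numbers, 5 for each row, row after row: the closure, from -1 (fully open) to 1 (shut), so that 0 is half open, then the shift along the world's x, y, z scaled (see below), then the turn about the world's z scaled (see below). A call has 1 to 20 rows; each row is the pose to reach, as a shift and turn from the pose commanded when the call began; what a row does not reach only later rows make up. The controller multiplies each number of a shift by 400 mm and each number of a turn by 120 degrees. A row lasts 1/10 s, in which the tool goes at most 50 mm and 8.59 degrees, less where a joint would pass 70% of its speed; a pose out of reach is approached as far as the arm can. A call with a number of a shift or a turn outside -1 to 1 is refused whole. A call with a gripper value outside its range is refused whole. The fingers move at their own pace and stop on an object; "newtons" is the grip in N (left out, the last holds). Time passes only in rows, so rows that repeat a pose let the fingers close. It gives the time, the measured TCP pose, the force and the opening at its end, in the units of the state.
- sensors.get_obs(): the state, without advancing time (a new reading comes with each control period).
- vision.camera(name): name is "scene" or "side" or "wrist"; returns the picture (420x560x3 uint8, blue, green, red); there is no depth.
- vision.camera_params(name): a dict with "intrinsics" (3x3 intrinsics, pixels), "rvec" (rotation vector, rad) and "tvec" (3), from world to camera coordinates, as OpenCV has them. Camera axes: x right, y down, z forward; pixel columns grow to the right and rows downward; lengths in m; the calibration is good to about 2 mm. The wrist camera is an equidistant fisheye: a pixel r from the principal point sees the ray r / f radians off the axis. A picture is of the moment at which its call begins: read the wrist's pose just before it. camera_params takes no time and is no camera call; for the wrist camera it gives the pose at the moment of the call.
- job.hand_in(): hands the job in, once; it reports no verdict.
Trained networks look in the newest picture that a camera, given by its name, has taken for a name from the list of things; names that differ only in an ending like _2 or _b are one class to them, and where a whole thing is asked for, a point or a joint stands for the part that bears it (a point fixed in the world has none). Each returns a list of dicts, best first, with "confidence" (0 to 1); they miss things now and then, are a little off and sometimes report something else, mostly with a low value. They report only what shows in the picture. A call takes as long as a camera call.
- vision.search_frame(name, camera): "at" ([row, column] in pixels, amid what is visible of it).
- vision.silhouettes(name, camera): "mask" (420x560 bool, what is visible of it) and "at" ([row, column] in pixels, amid what is visible of it).
- vision.pinpoint(name, camera): "at" ([row, column] in pixels: a listed point, or the origin of a listed thing).
The state is a dict: "time_s": time; "qpos": joint angles; "joint_vel": joint speeds; "tau": joint torques, N m; "ee_pos": TCP position; "eef_rot": TCP orientation; "force": force on the tool from outside, world axes, zero at the start; "moment": the same for the moment, N m; "grip_width": finger opening in m.
Only numpy, scipy, OpenCV 4.12 (cv2) and the standard library are available. Lean on these libraries where they do the work, as an engineer would, in place of code of your own. Each camera call takes 0.05 s, during which the arm holds its last target.

## Working session

There is one attempt and no reset: what is moved stays moved. The work goes in short steps, Python scripts to look and compute and a tool call to move; the robot and the scene stay as the last step left them, time stands still between calls to the robot, and variables do not carry over. Pictures are saved under pics/ and viewed, and the job is handed in when it is done.

Besides the shell and the picture viewer there is one more tool, called after "Call:" by a JSON object that holds its "fn" and its "kwargs". arm_command: Moves the arm, as the interface text tells. Its arguments: {"type":"object","properties":{"plan":{"type":"array"},"newtons":{"type":"number"}},"required":["plan"]}

```bash
mkdir -p pics; ls; cat > h.py <<'E'
import numpy as np, cv2
from station import sensors, vision, job
def cam(n):
    p=vision.camera_params(n); return np.array(p['intrinsics'],float),cv2.Rodrigues(np.array(p['rvec'],float))[0],np.array(p['tvec'],float).ravel()
def ray(n,at,P=None):
    K,R,t=P or cam(n); v,u=at
    x=(u-K[0,2])/K[0,0]; y=(v-K[1,2])/K[1,1]
    if n=='wrist':
        r=np.hypot(x,y); s=np.sin(r)/r if r>1e-9 else 1; d=np.array([x*s,y*s,np.cos(r)])
    else: d=np.array([x,y,1.])
    d=R.T@d; return -R.T@t, d/np.linalg.norm(d)
def proj(n,X,P=None):
    K,R,t=P or cam(n); c=R@np.asarray(X,float)+t
    if n=='wrist':
        th=np.arctan2(np.hypot(c[0],c[1]),c[2]); h=np.hypot(c[0],c[1])+1e-12
        x,y=c[0]/h*th,c[1]/h*th
    else: x,y=c[0]/c[2],c[1]/c[2]
    return np.array([K[1,1]*y+K[1,2],K[0,0]*x+K[0,2]])
def tri(rs):
    A=np.zeros((3,3));b=np.zeros(3)
    for o,d in rs:
        M=np.eye(3)-np.outer(d,d);A+=M;b+=M@o
    X=np.linalg.solve(A,b); return X,[np.linalg.norm((np.eye(3)-np.outer(d,d))@(X-o))*1000 for o,d in rs]
def onz(r,z): o,d=r; return o+d*(z-o[2])/d[2]
E
python3 - <<'E'
from h import *
np.set_printoptions(precision=4,suppress=True)
print(sensors.get_obs())
for n in ['scene','side','wrist']:
    im=vision.camera(n); cv2.imwrite(f'pics/a_{n}.png',im)
    K,R,t=cam(n); print(n,K[0,0],-R.T@t,R[2])
    for nm in ['driver_tip','driver_grip','driver','tube_mouth','screw_head','driver_holder','work_stand']:
        print(nm,[(np.round(d['at'],1),round(d['confidence'],2)) for d in vision.pinpoint(nm,n)[:3]])
print(sensors.get_obs()['time_s'])
E
```

```text
pics
{'time_s': 0.0, 'qpos': array([-1.3086,  0.3005,  1.5216, -0.    ,  1.3207, -0.0666]), 'joint_vel': array([ 0.0008, -0.0014, -0.0003,  0.0009, -0.0009,  0.0009]), 'tau': array([ -0.0004, -53.1807, -35.2734,   0.0708,   0.0244,  -0.    ]), 'ee_pos': array([ 0.1776, -0.5205,  0.4041]), 'eef_rot': array([-3.1404, -0.0001,  0.3288]), 'force': array([ 0.8922, -0.092 , -0.5757]), 'moment': array([-0.0173, -0.0181,  0.0235]), 'grip_width': 0.09409280227379702}
scene 381.1652658738245 [-0.4229  0.5983  0.8029] [ 0.7264 -0.4315 -0.5349]
driver_tip [(array([238.9, 281. ]), 0.64)]
driver_grip [(array([225.7, 245.1]), 0.74)]
driver [(array([232.7, 253.6]), 0.72)]
tube_mouth [(array([232.3, 272.5]), 0.61), (array([258.9, 252.8]), 0.21)]
screw_head [(array([231.3, 251.2]), 0.6)]
driver_holder [(array([255. , 318.9]), 0.71), (array([259.3, 253.2]), 0.62)]
work_stand [(array([253.5, 320.7]), 0.59)]
side 531.2648772453696 [ 0.4916 -1.2004  0.8515] [ 0.0191  0.8575 -0.5142]
driver_tip []
driver_grip [(array([172. , 253.2]), 0.61)]
driver [(array([183.6, 257. ]), 0.77)]
tube_mouth [(array([208. , 251.7]), 0.63)]
screw_head []
driver_holder [(array([213.3, 252.7]), 0.79)]
work_stand [(array([316.1, 260.7]), 0.95)]
wrist 325.19226210127806 [ 0.2514 -0.4949  0.3845] [-0.2522 -0.0847 -0.964 ]
driver_tip []
driver_grip []
driver []
tube_mouth []
screw_head []
driver_holder []
work_stand []
1.2
```

View pics/a_scene.png

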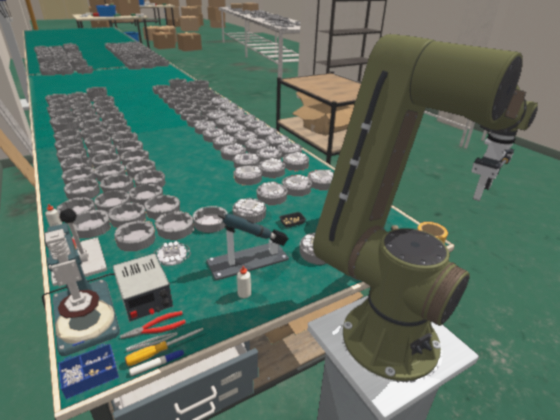

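View pics/a_side.png

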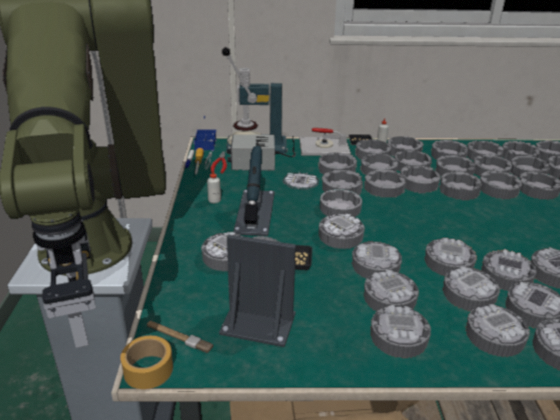

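View pics/a_wrist.png

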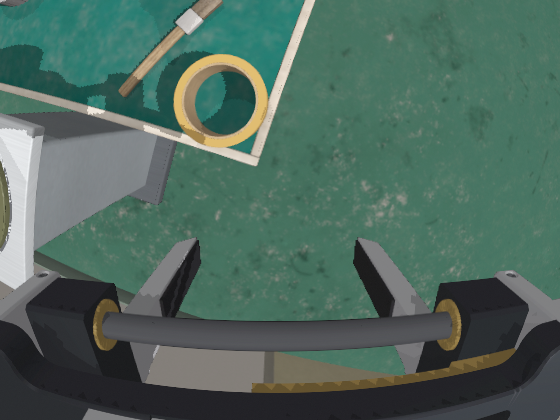

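```bash
python3 - <<'E'
from h import *
np.set_printoptions(precision=4,suppress=True)
print(tri([ray('scene',[225.7,245.1]),ray('side',[172,253.2])]))
print(tri([ray('scene',[232.3,272.5]),ray('side',[208,251.7])]))
print(onz(ray('scene',[259,253]),0),onz(ray('side',[213.3,252.7]),0),onz(ray('side',[316,260.7]),0))
for p in [(238,230),(241,293),(326,225),(336,289)]: print(onz(ray('side',p),0.0), onz(ray('side',p),0.215))
# wrist camera in tool frame
K,R,t=cam('wrist'); o=sensors.get_obs()
from scipy.spatial.transform import Rotation as Ro
T=Ro.from_euler('xyz',o['eef_rot']).as_matrix(); print(T, T.T@(-R.T@t-o['ee_pos']), T.T@R.T)
E
```

```text
(array([0.4565, 0.1903, 0.1392]), [np.float64(3.585991165355376), np.float64(3.5859911653553826)])
(array([0.4564, 0.0905, 0.0785]), [np.float64(6.7604801263630145), np.float64(6.76048012636297)])
[0.4598 0.1661 0.    ] [0.4516 0.1801 0.    ] [ 0.4807 -0.2735 -0.    ]
[0.3905 0.0464 0.    ] [ 0.416  -0.2684  0.215 ]
[0.5685 0.0323 0.    ] [ 0.5491 -0.2789  0.215 ]
[ 0.4002 -0.3063  0.    ] [ 0.4233 -0.532   0.215 ]
[ 0.5441 -0.3378 -0.    ] [ 0.5308 -0.5556  0.215 ]
[[ 0.9464  0.3229 -0.    ]
 [ 0.3229 -0.9464  0.    ]
 [-0.     -0.     -1.    ]] [ 0.0781 -0.0005  0.0201] [[-0.0002 -0.964  -0.266 ]
 [ 1.      0.0001 -0.0013]
 [ 0.0012 -0.266   0.964 ]]
```

Call:
{"fn": "arm_command", "kwargs": {"plan": [-1,0.68,1.0,0.11,0.593,-1,0.68,1.0,0.11,0.593,-1,0.68,1.0,0.11,0.593,-1,0.68,1.0,0.11,0.593,-1,0.68,1.0,0.11,0.593,-1,0.68,1.0,0.11,0.593,-1,0.68,1.0,0.11,0.593,-1,0.68,1.0,0.11,0.593,-1,0.68,1.0,0.11,0.593,-1,0.68,1.0,0.11,0.593,-1,0.68,1.0,0.11,0.593,-1,0.68,1.0,0.11,0.593,-1,0.68,1.0,0.11,0.593]}}

```text
time_s: 2.5
ee_pos: [0.4492, -0.1213, 0.4486]
eef_rot: [-3.141, 0.0, 1.57]
force: [-0.7, -0.4, -1.2]
grip_width: 0.094
```

```bash
python3 - <<'E'
from h import *
np.set_printoptions(precision=4,suppress=True)
for n in ['wrist','scene']:
    im=vision.camera(n); cv2.imwrite(f'pics/b_{n}.png',im)
    for nm in ['driver_tip','driver_grip','tube_mouth','screw_head','driver_holder','work_stand','stud_near','tray']:
        r=vision.pinpoint(nm,n)[:3]
        print(n,nm,[(np.round(d['at'],1),round(d['confidence'],2)) for d in r])
        if nm in('work_stand','stud_near','tray'): print([onz(ray(n,d['at']),0) for d in r])
        if nm=='screw_head': print([onz(ray(n,d['at']),0.135) for d in r])
o=sensors.get_obs();print(o['time_s'],o['ee_pos'],o['eef_rot'])
E
```

```text
wrist driver_tip []
wrist driver_grip []
wrist tube_mouth []
wrist screw_head [(array([304.1, 325.6]), 0.61)]
[array([ 0.5015, -0.2306,  0.135 ])]
wrist driver_holder []
wrist work_stand [(array([275.9, 299.7]), 0.67)]
[array([ 0.4837, -0.2658,  0.    ])]
wrist stud_near [(array([119.8, 230.6]), 0.92)]
[array([ 0.3896, -0.0416,  0.    ])]
wrist tray [(array([132.2, 375.4]), 0.95)]
[array([ 0.583 , -0.0557,  0.    ])]
scene driver_tip [(array([240.5, 282.3]), 0.74)]
scene driver_grip [(array([226.6, 245.4]), 0.82)]
scene tube_mouth [(array([233. , 271.5]), 0.58)]
scene screw_head []
[]
scene driver_holder [(array([256.1, 252.9]), 0.75)]
scene work_stand []
[]
scene stud_near [(array([252.5, 317.9]), 0.55)]
[array([ 0.3865, -0.0432,  0.    ])]
scene tray [(array([219.3, 291.4]), 0.85)]
[array([ 0.6038, -0.071 ,  0.    ])]
3.4 [ 0.4496 -0.1205  0.4486] [-3.1416  0.      1.5708]
```

View pics/b_wrist.png

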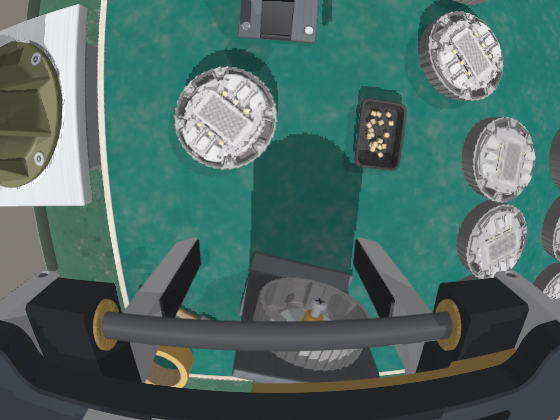

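View pics/b_scene.png

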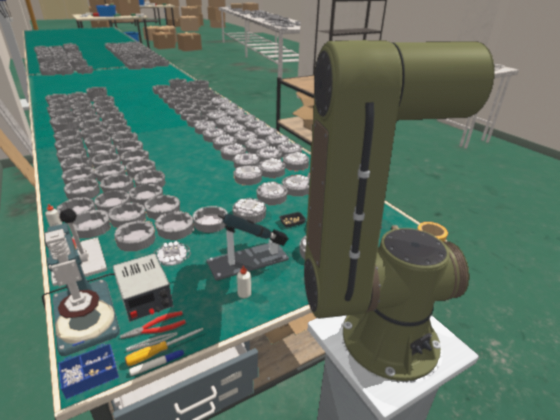

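Call:
{"fn": "arm_command", "kwargs": {"plan": [-1,0.015,0.35,-0.05,0,-1,0.015,0.35,-0.05,0,-1,0.015,0.35,-0.05,0,-1,0.015,0.35,-0.05,0]}}

```text
time_s: 3.8
ee_pos: [0.4554, 0.0229, 0.428]
eef_rot: [-3.141, -0.001, 1.575]
force: [0.8, -0.4, 0.8]
grip_width: 0.0934
```

```bash
cat > look.py <<'E'
from h import *
import sys
np.set_printoptions(precision=4,suppress=True)
def look(tag,spec,show=True):
    for n in spec:
        im=vision.camera(n); cv2.imwrite(f'pics/{tag}_{n}.png',im)
        for nm in spec[n]:
            for d in vision.pinpoint(nm,n)[:2]:
                z={'screw_head':.135,'driver_grip':.133,'tube_mouth':.076,'driver_tip':.05}.get(nm,0)
                print(n,nm,np.round(d['at'],1),round(d['confidence'],2),onz(ray(n,d['at']),z))
    o=sensors.get_obs();print(o['time_s'],o['ee_pos'],o['eef_rot'],o['grip_width'],o['force'])
E
python3 - <<'E'
from look import *
look('c',{'wrist':['driver_tip','driver_grip','tube_mouth','screw_head','driver_holder','work_stand','stud_near','tray']})
E
```

```text
wrist driver_grip [ 24.2 282.1] 0.98 [0.4606 0.1809 0.133 ]
wrist driver_grip [ 51.2 472.6] 0.62 [0.6421 0.1752 0.133 ]
wrist tube_mouth [120.9 274.1] 0.95 [0.4536 0.0959 0.076 ]
wrist tube_mouth [ 25.  281.7] 0.51 [0.4614 0.1969 0.076 ]
wrist driver_holder [ 32.7 280.1] 0.59 [0.4608 0.209  0.    ]
wrist work_stand [358.1 292.8] 0.66 [ 0.4819 -0.2711  0.    ]
wrist work_stand [ 51.6 467.9] 0.35 [0.7239 0.2095 0.    ]
wrist stud_near [226.2 226.1] 0.87 [ 0.3884 -0.0418  0.    ]
wrist stud_near [ 26.3 281.3] 0.35 [0.4622 0.2178 0.    ]
wrist tray [242.2 366.9] 0.79 [ 0.581  -0.0659  0.    ]
4.25 [0.4556 0.0188 0.4287] [ 3.1415 -0.      1.5695] 0.09388386997088266 [-0.3019  0.5419 -0.5663]
```

View pics/c_wrist.png

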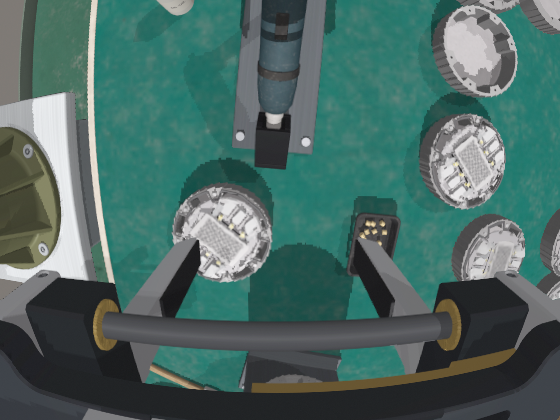

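Call:
{"fn": "arm_command", "kwargs": {"plan": [-1,0.01,0.33,-0.05,0,-1,0.01,0.33,-0.05,0,-1,0.01,0.33,-0.05,0,-1,0.01,0.33,-0.05,0]}}

```text
time_s: 4.65
ee_pos: [0.4594, 0.154, 0.4079]
eef_rot: [-3.14, -0.0, 1.574]
force: [-0.2, -0.5, 0.6]
grip_width: 0.0941
```

```bash

python3 - <<'E'
from look import *
look('d',{'wrist':['driver_tip','driver_grip','driver','tube_mouth','driver_holder','stud_near','tray','oil']})
E
```

```text
wrist driver_tip [268.6 264.6] 0.86 [0.446 0.063 0.05 ]
wrist driver_grip [181.9 276.2] 0.93 [0.4597 0.1797 0.133 ]
wrist driver [175.8 276.7] 0.81 [0.4603 0.1612 0.    ]
wrist tube_mouth [249.  270.3] 0.72 [0.4535 0.0975 0.076 ]
wrist driver_holder [251.5 446.8] 0.25 [0.7047 0.0552 0.    ]
wrist stud_near [316.9 222.8] 0.96 [ 0.3823 -0.042   0.    ]
wrist tray [326.3 357.9] 0.73 [ 0.5809 -0.0621 -0.    ]
wrist oil [ 98.9 172.3] 0.85 [0.3335 0.259  0.    ]
wrist oil [249.  271.7] 0.29 [0.4537 0.0661 0.    ]
5.1 [0.4597 0.1508 0.4088] [ 3.1412 -0.0001  1.5697] 0.09451228456711616 [ 0.0235 -0.3126  0.1356]
```

View pics/d_wrist.png

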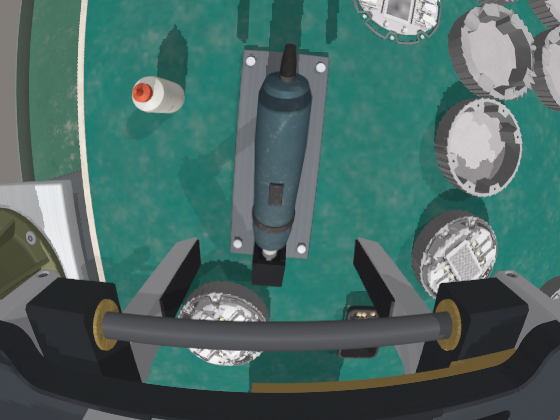

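```bash

python3 - <<'E'
from look import *
P=[onz(ray('wrist',p),.013) for p in [(61,250),(68,320),(244,237),(249,301)]]
print(np.array(P), np.mean(P,0))
for a,b in [(0,2),(1,3)]:
    d=P[b]-P[a]; print(np.degrees(np.arctan2(d[1],d[0])))
for a,b in [(0,1),(2,3)]:
    d=P[b]-P[a]; print(np.degrees(np.arctan2(d[1],d[0]))-90)
tm=onz(ray('wrist',(249,270.3)),.076);g=onz(ray('wrist',(181.9,276.2)),.133)
d=tm-g;print(np.degrees(np.arctan2(d[1],d[0])),np.linalg.norm(d[:2]))
# triangulated grip & tube with scene, side
print(tri([ray('scene',[226.6,245.4]),ray('side',[172,253.2]),ray('wrist',(181.9,276.2))]))
print(tri([ray('scene',[233,271.5]),ray('side',[208,251.7]),ray('wrist',(249,270.3))]))
E
```

```text
[[0.4301 0.2983 0.013 ]
 [0.5099 0.2905 0.013 ]
 [0.4106 0.0782 0.013 ]
 [0.4906 0.0714 0.013 ]] [0.4603 0.1846 0.013 ]
-95.06060380601667
-95.03893493976355
-95.62626213927247
-94.81870806753118
-94.4299128926571 0.08197786669168182
(array([0.4578, 0.1857, 0.1385]), [np.float64(5.113646210786624), np.float64(3.5333988608813347), np.float64(5.21024139823874)])
(array([0.4551, 0.096 , 0.0762]), [np.float64(7.687786274729668), np.float64(6.721050507993893), np.float64(2.4900848799781174)])
```

Call:
{"fn": "arm_command", "kwargs": {"plan": [-1,0.002,0.073,-0.05,-0.042,-1,0.002,0.073,-0.05,-0.042,-1,0.002,0.073,-0.14,-0.042,-1,0.002,0.073,-0.228,-0.042,-1,0.002,0.073,-0.228,-0.042,-1,0.002,0.073,-0.228,-0.042]}}

```text
time_s: 5.7
ee_pos: [0.4607, 0.1804, 0.3185]
eef_rot: [3.142, 0.0, 1.483]
force: [0.2, 0.0, 0.7]
grip_width: 0.094
```

```bash

python3 - <<'E'
from look import *
look('e',{'wrist':['driver_grip']})
E
```

```text
wrist driver_grip [258.5 271.6] 0.57 [0.459  0.1837 0.133 ]
5.8 [0.4608 0.1806 0.3195] [ 3.1391 -0.001   1.483 ] 0.09397463685102192 [-1.0455 -0.2381  0.9349]
```

View pics/e_wrist.png

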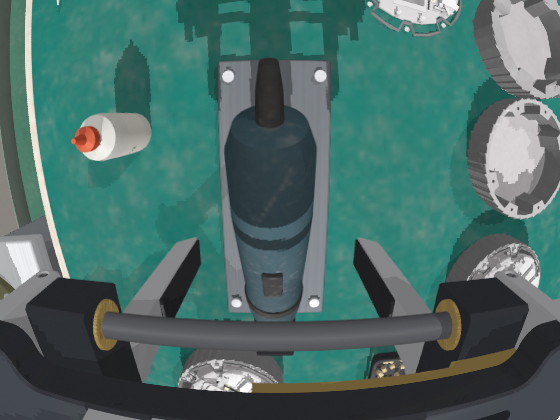

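Call:
{"fn": "arm_command", "kwargs": {"plan": [0,-0.008,0,0,0,1,-0.008,0,0,0,1,-0.008,0,0,0,1,-0.008,0,0,0,1,-0.008,0,0,0,1,-0.008,0,0,0,1,-0.008,0,0,0,1,-0.008,0,0,0], "newtons": 25}}

```text
time_s: 6.6
ee_pos: [0.4574, 0.1806, 0.3177]
eef_rot: [3.14, -0.0, 1.483]
force: [2.7, -0.9, 0.3]
grip_width: 0.0353
```

Call:
{"fn": "arm_command", "kwargs": {"plan": [1,0.004,0.041,0.029,0,1,0.007,0.082,0.058,0,1,0.011,0.122,0.086,0,1,0.014,0.163,0.115,0,1,0.017,0.184,0.129,0,1,0.017,0.184,0.129,0]}}

```text
time_s: 7.2
ee_pos: [0.464, 0.2549, 0.3694]
eef_rot: [3.141, -0.001, 1.484]
force: [-0.3, 0.9, 1.6]
grip_width: 0.0349
```

```bash

python3 - <<'E'
from look import *
look('f',{'wrist':['driver_tip','tube_mouth','stud_near'],'side':['driver_tip','driver_grip'],'scene':['driver_tip','driver_grip']})
E
```

```text
wrist tube_mouth [348.3 280.9] 0.76 [0.4552 0.1016 0.076 ]
wrist tube_mouth [208.8 482.3] 0.23 [0.671  0.2371 0.076 ]
wrist stud_near [387.1 241.4] 0.93 [ 0.385  -0.0385  0.    ]
side driver_tip [193.  250.7] 0.68 [0.4451 0.2174 0.05  ]
side driver_grip [147.  256.8] 0.57 [0.4617 0.3729 0.133 ]
scene driver_tip [231.5 259.9] 0.65 [0.5255 0.106  0.05  ]
scene driver_grip [217.6 222.8] 0.91 [0.5452 0.2293 0.133 ]
7.7 [0.464  0.254  0.3687] [-3.1411  0.0006  1.4826] 0.03523117743125683 [-0.0633 -0.8314 -0.7875]
```

View pics/f_scene.png

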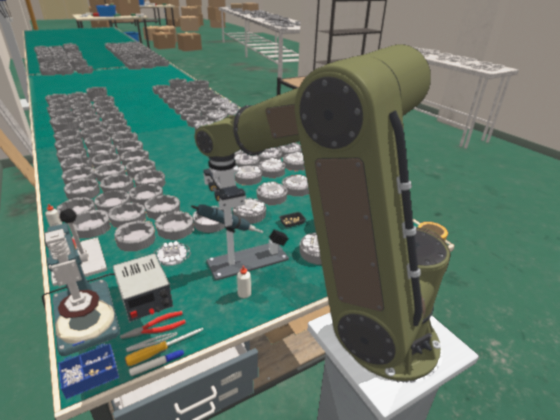

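View pics/f_wrist.png

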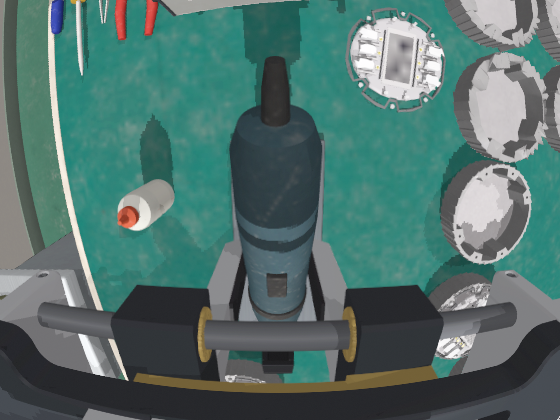

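Call:
{"fn": "arm_command", "kwargs": {"plan": [1,0,0,0.12,0,1,0,-0.05,0.19,0,1,0.085,-0.786,0.19,0,1,0.085,-0.786,0.19,0,1,0.085,-0.786,0.19,0,1,0.085,-0.786,0.19,0,1,0.085,-0.786,0.19,0,1,0.085,-0.786,0.19,0,1,0.085,-0.786,0.19,0,1,0.085,-0.786,0.19,0,1,0.085,-0.786,0.19,0]}}

```text
time_s: 8.8
ee_pos: [0.4979, -0.0594, 0.4448]
eef_rot: [-3.141, -0.0, 1.483]
force: [0.0, 1.3, -2.9]
grip_width: 0.0351
```

```bash

python3 - <<'E'
from look import *
look('g',{'wrist':['driver_tip','screw_head','stud_near','tray'],'side':['driver_tip','driver_grip','tray','stud_near']})
E
```

```text
wrist screw_head [350.7 290.8] 0.59 [ 0.4995 -0.2307  0.135 ]
wrist stud_near [171.8 196. ] 0.6 [ 0.3909 -0.0389  0.    ]
wrist stud_near [240.9 277.7] 0.6 [ 0.4922 -0.1465  0.    ]
wrist tray [175.3 338.9] 0.6 [ 0.5819 -0.0609  0.    ]
side driver_tip [227.9 262.4] 0.94 [0.4824 0.0228 0.05  ]
side driver_grip [171.  271.4] 0.97 [0.5077 0.2035 0.133 ]
side tray [262.2 298.4] 0.56 [ 0.5787 -0.0666  0.    ]
side tray [257.2 228.4] 0.36 [ 0.3916 -0.0449  0.    ]
side stud_near [255.7 224.9] 0.75 [ 0.3818 -0.0381  0.    ]
side stud_near [314.6 262.5] 0.68 [ 0.4848 -0.2688  0.    ]
9.3 [ 0.498  -0.06    0.4451] [3.1415 0.     1.4831] 0.03529092294553452 [-0.0897  0.0288 -2.9468]
```

View pics/g_wrist.png

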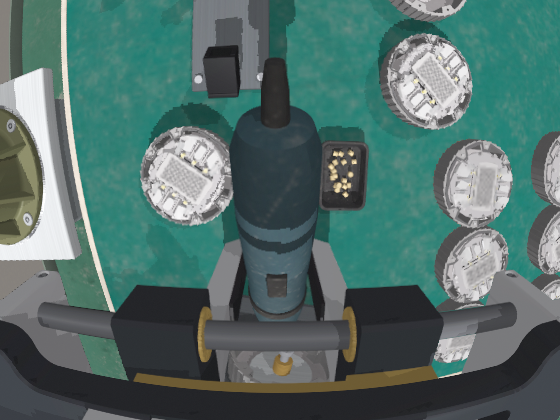

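View pics/g_side.png

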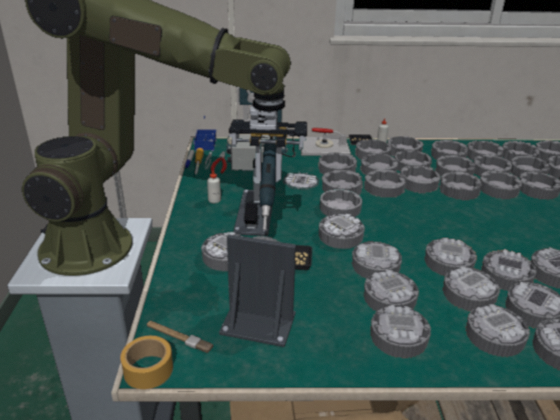

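Call:
{"fn": "arm_command", "kwargs": {"plan": [1,0,0,-0.12,0,1,0,0,-0.24,0,1,0,0,-0.34,0,1,0,0,-0.38,0,1,0,0,-0.41,0,1,0,0,-0.44,0,1,0,0,-0.47,0,1,0,0,-0.47,0], "newtons": 12}}

```text
time_s: 10.1
ee_pos: [0.4978, -0.0601, 0.256]
eef_rot: [-3.14, -0.0, 1.483]
force: [-0.2, -0.6, -2.3]
grip_width: 0.0357
```

```bash

python3 - <<'E'
from look import *
look('i',{'wrist':[],'scene':['driver_tip','driver_grip']})
E
```

```text
scene driver_grip [216.4 302.5] 0.62 [ 0.4314 -0.001   0.133 ]
10.3 [ 0.4982 -0.0602  0.2577] [3.1404 0.0001 1.4828] 0.03543251565493895 [-0.8964 -0.258  -3.0172]
```

View pics/i_wrist.png

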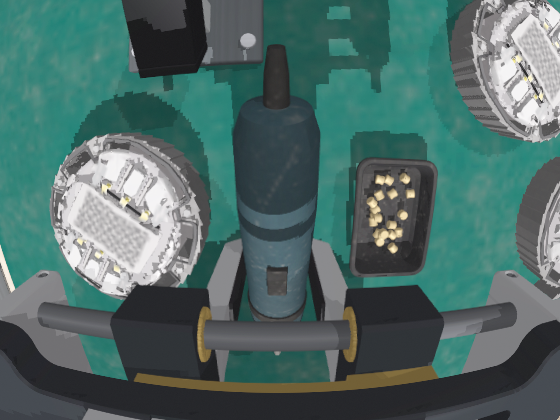

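Call:
{"fn": "arm_command", "kwargs": {"plan": [1,0,0,-0.03,0,1,0,0,-0.06,0,1,0,0,-0.085,0,1,0,0,-0.105,0,1,0,0,-0.12,0,1,0,0,-0.128,0,1,0,0,-0.128,0]}}

```text
time_s: 11.0
ee_pos: [0.498, -0.0602, 0.2055]
eef_rot: [-3.141, 0.0, 1.483]
force: [-0.7, 0.4, -2.5]
grip_width: 0.0356
```

```bash

python3 - <<'E'
from look import *
look('j',{'wrist':['driver_tip'],'side':['driver_tip','stud_near','tray']})
E
```

```text
side stud_near [255.9 226.7] 0.92 [ 0.3867 -0.039   0.    ]
side tray [261.6 300.4] 0.57 [ 0.5842 -0.0639  0.    ]
side tray [313.9 260.7] 0.47 [ 0.4806 -0.2664  0.    ]
11.3 [ 0.498  -0.0602  0.2061] [3.1412 0.     1.4828] 0.03530678668992045 [ 0.3652  0.5236 -2.9778]
```

View pics/j_wrist.png

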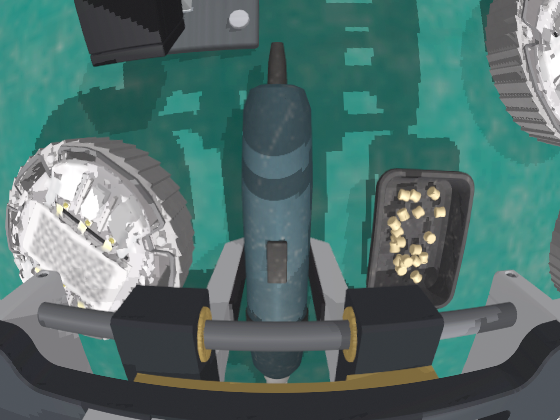

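Call:
{"fn": "arm_command", "kwargs": {"plan": [1,0,0,-0.004,0,1,0,0,-0.008,0,1,0,0,-0.008,0], "newtons": 4}}

```text
time_s: 11.6
ee_pos: [0.4979, -0.0601, 0.2026]
eef_rot: [-3.141, 0.0, 1.483]
force: [-1.9, -0.6, 0.7]
grip_width: 0.0356
```

```bash

python3 - <<'E'
from look import *
look('k',{'wrist':[]})
E
```

```text
11.65 [ 0.4979 -0.0601  0.2027] [-3.1413 -0.      1.4828] 0.035724338525980205 [-2.3831  0.5867  0.8684]
```

View pics/k_wrist.png

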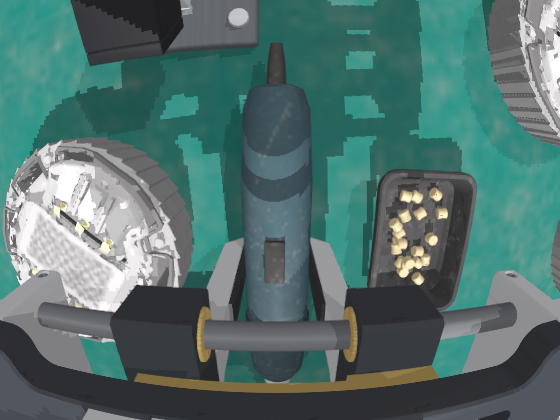

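Call:
{"fn": "arm_command", "kwargs": {"plan": [0.1,0,0,0,0,0.1,0,0,0,0,0.1,0,0,0,0,0.1,0,0,0,0]}}

```text
time_s: 12.05
ee_pos: [0.4981, -0.0601, 0.2027]
eef_rot: [3.141, 0.0, 1.483]
force: [-0.2, -1.2, -0.4]
grip_width: 0.0417
```

```bash

python3 - <<'E'
from look import *
look('l',{'wrist':[]})
E
```

```text
12.1 [ 0.498  -0.0601  0.2027] [ 3.1414 -0.      1.4828] 0.042274101312654494 [ 0.4264 -0.0575 -0.9232]
```

View pics/l_wrist.png

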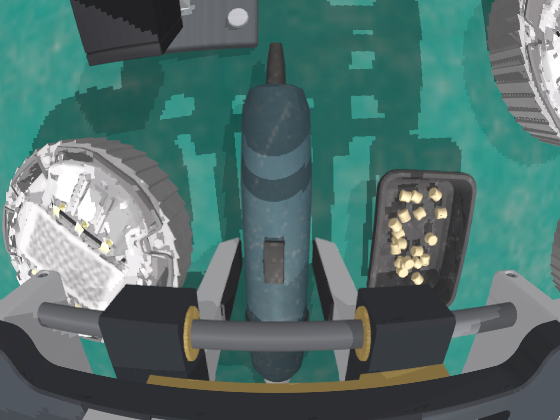

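Call:
{"fn": "arm_command", "kwargs": {"plan": [1,0,0,0,0,1,0,0,0,0,1,0,0,0,0,1,0,0,0,0,1,0,0,0.05,0,1,0,0.03,0.15,0,1,0,0.05,0.27,0,1,0,0.05,0.39,0,1,0,0.05,0.5,0,1,-0.02,0.05,0.62,0,1,-0.02,0.05,0.67,0,1,-0.02,0.05,0.67,0], "newtons": 40}}

```text
time_s: 13.3
ee_pos: [0.4897, -0.0401, 0.4731]
eef_rot: [3.137, 0.0, 1.483]
force: [-0.1, 0.8, -3.3]
grip_width: 0.035
```

```bash

python3 - <<'E'
from look import *
look('m',{'wrist':['driver_tip','stud_near','tray'],'side':['driver_tip','driver_grip','driver'],'scene':['driver_tip','driver_grip']})
E
```

```text
wrist stud_near [183.2 203.5] 0.91 [ 0.384  -0.0403  0.    ]
wrist tray [180.8 340.4] 0.66 [ 0.5784 -0.054   0.    ]
side driver_tip [188.9 255.9] 0.96 [0.4606 0.2434 0.05  ]
side driver_grip [159.4 264.1] 0.83 [0.4857 0.2817 0.133 ]
side driver [172.6 267.1] 0.9 [0.4956 0.451  0.    ]
scene driver_tip [258.6 256.1] 0.37 [0.402  0.1837 0.05  ]
scene driver_grip [163. 304.] 0.82 [ 0.7726 -0.2297  0.133 ]
scene driver_grip [218.9 294.3] 0.71 [0.4313 0.0304 0.133 ]
13.85 [ 0.4901 -0.0401  0.4703] [-3.1411 -0.      1.4828] 0.03493161146561627 [ 0.6113 -0.2186 -2.9924]
```

View pics/m_scene.png

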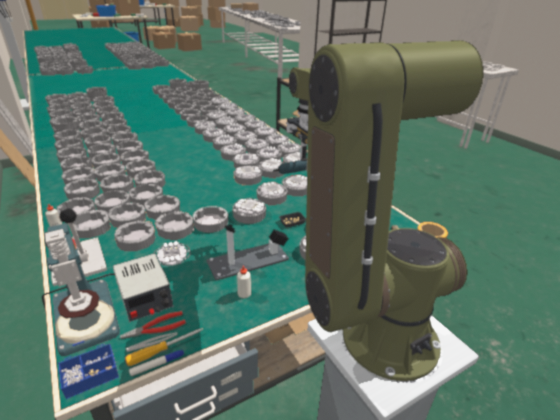

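View pics/m_side.png

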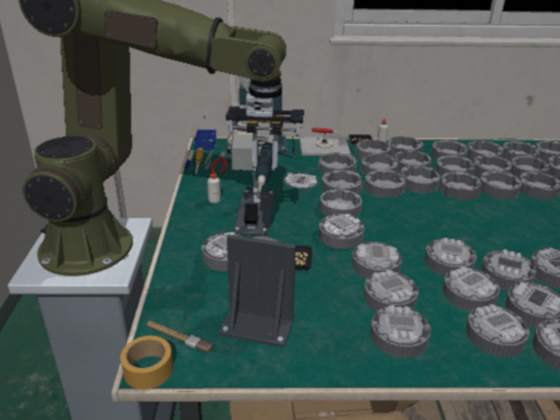

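View pics/m_wrist.png

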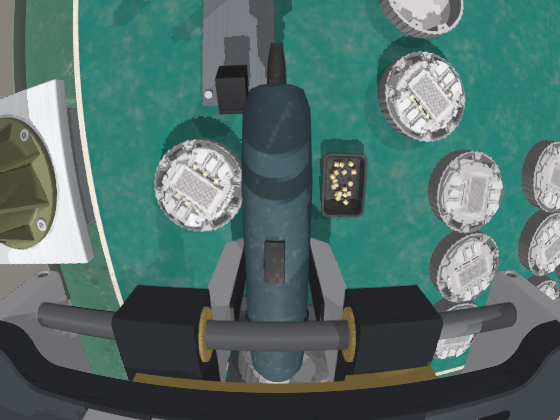

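Call:
{"fn": "arm_command", "kwargs": {"plan": [1,-0.225,-0.375,0,0,1,-0.225,-0.375,0,0,1,-0.225,-0.375,0,0,1,-0.225,-0.375,0,0,1,-0.225,-0.375,0,0,1,-0.225,-0.375,0,0]}}

```text
time_s: 14.45
ee_pos: [0.3999, -0.1903, 0.4707]
eef_rot: [3.141, -0.0, 1.482]
force: [0.3, 0.2, -3.2]
grip_width: 0.0344
```

```bash

python3 - <<'E'
from look import *
print(proj('side',[.4773,-.1845,.286]),proj('side',[.49,-.04,.286]))
look('n',{'wrist':['driver_tip','screw_head','work_stand'],'side':['driver_tip']})
P=cam('wrist');np.save('Pn.npy',np.array([P[0],P[1],np.tile(P[2][:,None],(1,3))]))
im=cv2.imread('pics/n_wrist.png');cv2.imwrite('pics/n_crop.png',cv2.resize(im[150:350,300:500],None,fx=3,fy=3,interpolation=cv2.INTER_CUBIC))
E
```

```text
[189.54   259.3566] [160.511  265.3473]
wrist screw_head [224.7 371.6] 0.75 [ 0.4979 -0.2256  0.135 ]
wrist work_stand [219.6 336.7] 0.76 [ 0.483  -0.2613  0.    ]
side driver_tip [225.8 209.5] 0.77 [0.3363 0.0325 0.05  ]
14.75 [ 0.4004 -0.1896  0.4706] [-3.1415 -0.0001  1.484 ] 0.03480349787450137 [-0.239  -0.3913 -2.8691]
```

View pics/n_wrist.png

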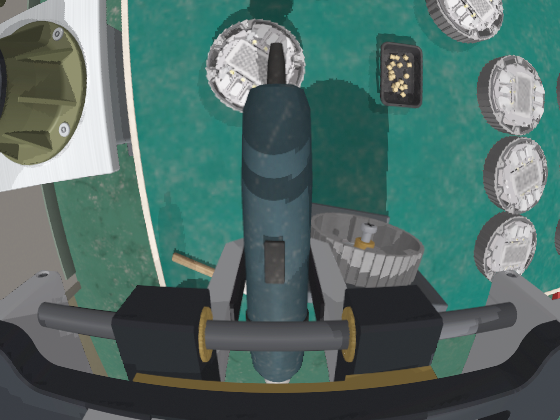

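View pics/n_crop.png

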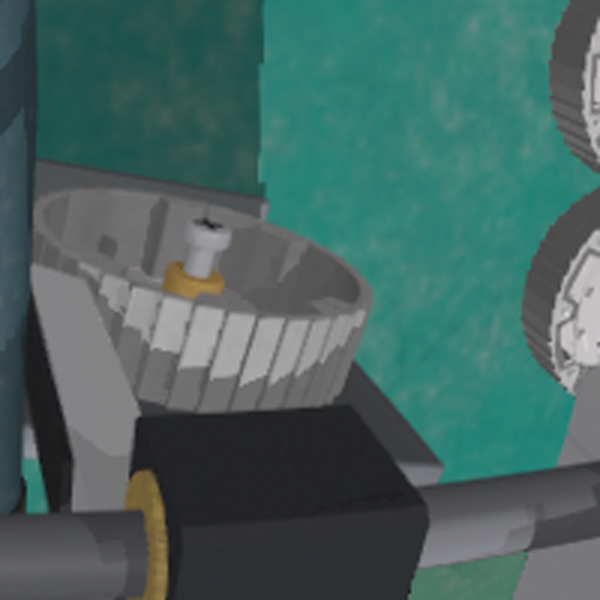

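```bash

python3 - <<'E'
from look import *
for p in [(225,369.3),(224.7,371.6)]: print(onz(ray('wrist',p),.135))
for z in (0,.01):
  a,b=onz(ray('wrist',(205,314)),z),onz(ray('wrist',(216.5,388)),z); print(a,b,np.degrees(np.arctan2((b-a)[1],(b-a)[0]))-90)
im=cv2.imread('pics/n_side.png');cv2.imwrite('pics/n_sidecrop.png',cv2.resize(im[200:350,190:340],None,fx=4,fy=4,interpolation=cv2.INTER_CUBIC))
E
```

```text
[ 0.4952 -0.2258  0.135 ]
[ 0.4978 -0.2257  0.135 ]
[ 0.4505 -0.2364  0.    ] [ 0.5627 -0.2641  0.    ] -103.86354714228646
[ 0.4495 -0.2336  0.01  ] [ 0.5592 -0.2607  0.01  ] -103.86354714228642
```

View pics/n_sidecrop.png

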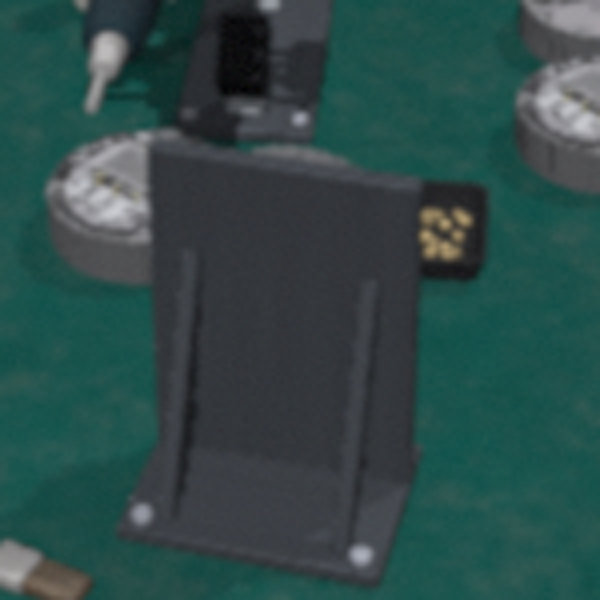

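```bash

python3 - <<'E'
from look import *
def h(p,q,z,c='side'):
    a,b=onz(ray(c,p),z),onz(ray(c,q),z); print(z,a,b,np.linalg.norm(b-a),np.degrees(np.arctan2((b-a)[1],(b-a)[0]))-90)
C=lambda x,y:(200+y/4,190+x/4)
h(C(150,142),C(420,182),.215)
h(C(150,152),C(420,190),.215)
h(C(118,530),C(380,582),.0)
h(C(142,514),C(361,555),.012)
# face bottom corners
h(C(160,450),C(418,480),.01)
E
```

```text
0.215 [ 0.4101 -0.259   0.215 ] [ 0.5525 -0.2954  0.215 ] 0.14700537117216975 -104.32243906663449
0.215 [ 0.4107 -0.2684  0.215 ] [ 0.5522 -0.3025  0.215 ] 0.14556128042004193 -103.54751768804432
0.0 [ 0.3893 -0.3268  0.    ] [ 0.5344 -0.3663  0.    ] 0.15031317462564892 -105.2366914662416
0.012 [ 0.4031 -0.3267  0.012 ] [ 0.524  -0.3582  0.012 ] 0.12490754705827442 -104.5728347841207
0.01 [ 0.4098 -0.2727  0.01  ] [ 0.5578 -0.2976  0.01  ] 0.15002684869523897 -99.55045263470302
```

Call:
{"fn": "arm_command", "kwargs": {"plan": [1,0.46,0,0,-0.0775,1,0.46,0,0,-0.0775,1,0.46,0,0,-0.0775,1,0.46,0,0,-0.0775,1,0.46,0,0,-0.0775,1,0.46,0,0,-0.0775]}}

```text
time_s: 15.35
ee_pos: [0.5845, -0.1897, 0.4696]
eef_rot: [-3.14, -0.0, 1.322]
force: [0.1, 0.2, -2.9]
grip_width: 0.0346
```

```bash

python3 - <<'E'
from look import *
look('o',{'wrist':['driver_tip','screw_head','work_stand'],'side':['driver_tip','driver_grip'],'scene':['screw_head','driver_tip']})
im=cv2.imread('pics/o_wrist.png');cv2.imwrite('pics/o_crop.png',cv2.resize(im[150:350,80:280],None,fx=3,fy=3,interpolation=cv2.INTER_CUBIC))
E
```

```text
wrist screw_head [258.8 276.8] 0.68 [ 0.5674 -0.2537  0.135 ]
wrist screw_head [252.  205.9] 0.66 [ 0.4955 -0.228   0.135 ]
wrist work_stand [240.3 223.5] 0.8 [ 0.4823 -0.2647  0.    ]
side driver_tip [224.1 289.6] 0.74 [0.5579 0.0425 0.05  ]
side driver_grip [189.4 309.1] 0.94 [0.612  0.0924 0.133 ]
scene driver_tip [259.  253.5] 0.23 [0.4041 0.1916 0.05  ]
15.85 [ 0.5838 -0.1902  0.4709] [3.1412 0.     1.3203] 0.03490032966101366 [ 0.1927 -0.2234 -3.8648]
```

View pics/o_crop.png

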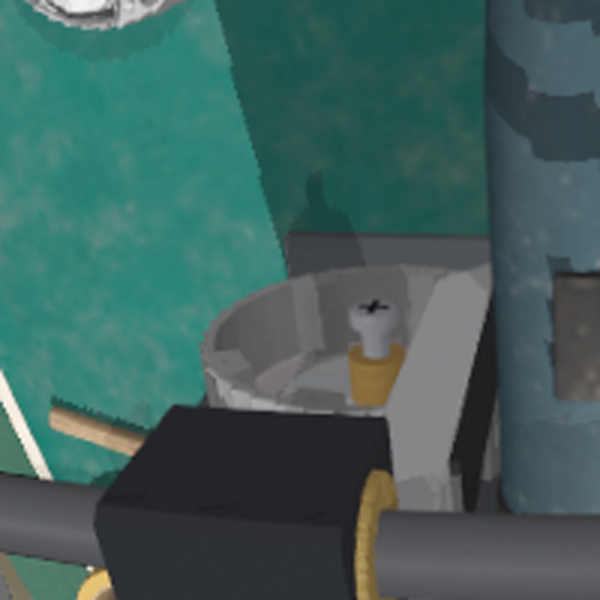

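View pics/o_scene.png

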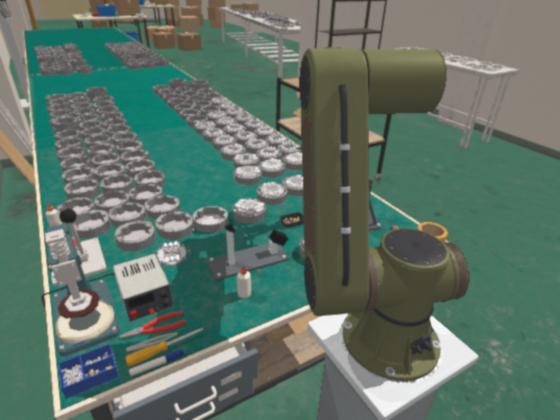

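```bash

python3 - <<'E'
from look import *
N=np.load('Pn.npy');Pn=(N[0],N[1],N[2][:,0])
r1=ray('wrist',(225,369.3),Pn);r2=ray('wrist',(252.7,204.3))
print(onz(r1,.135),onz(r2,.135),tri([r1,r2]))
C=lambda x,y:(150+y/3,80+x/3)
a,b=onz(ray('wrist',C(287,232)),0),onz(ray('wrist',C(490,237)),0);print(a,b,np.degrees(np.arctan2((b-a)[1],(b-a)[0]))-90)
# driver tip check
for y in [0]:
    yaw=1.3203; g=np.array([.584,-.1902,.286]); t=g-.145*np.array([np.cos(yaw),np.sin(yaw),0]); print(t,proj('side',t),proj('side',g))
E
```

```text
[ 0.4952 -0.2258  0.135 ] [ 0.4941 -0.2283  0.135 ] (array([ 0.4948, -0.2264,  0.1368]), [np.float64(1.1682117843035456), np.float64(1.1682117843035806)])
[ 0.4167 -0.2272  0.    ] [ 0.5169 -0.2546  0.    ] -105.29314732865497
[ 0.5481 -0.3307  0.286 ] [226.1178 294.6691] [191.029  308.2625]
```

```bash

python3 - <<'E'
from look import *
im=cv2.imread('pics/o_side.png');cv2.imwrite('pics/o_sc.png',cv2.resize(im[150:250,240:360],None,fx=6,fy=6,interpolation=cv2.INTER_CUBIC))
yaw=1.3203
u=np.array([np.cos(yaw),np.sin(yaw),0]);g=np.array([.584,-.1902,.286])
for s in (-.145,-.110,-.087,0): 
    p=proj('side',g+s*u);print(s,p,(p[1]-240)*6,(p[0]-150)*6)
E
```

```text
-0.145 [226.1178 294.6691] 328.01447234792647 456.7069323302524
-0.11 [216.9185 298.2329] 349.39721729727137 401.511280242761
-0.087 [211.143  300.4703] 362.82184264812713 366.85806092849106
0 [191.029  308.2625] 409.5748130783495 246.17380378392824
```

View pics/o_sc.png

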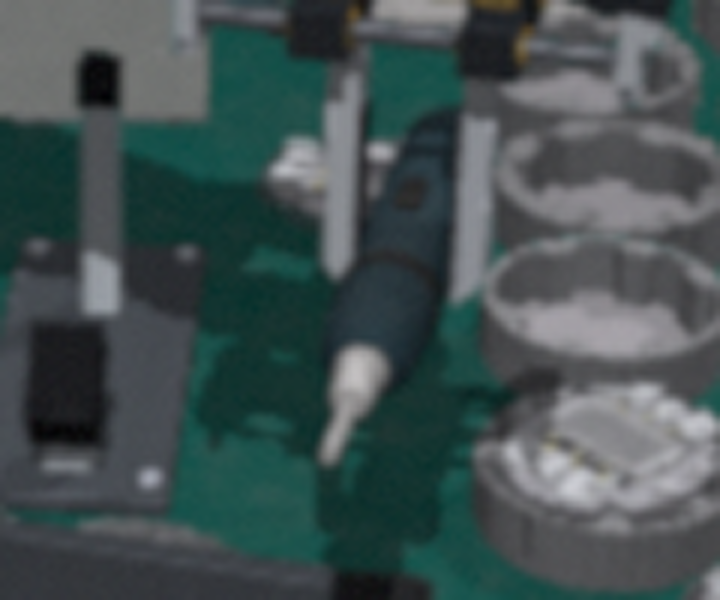

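View pics/o_wrist.png

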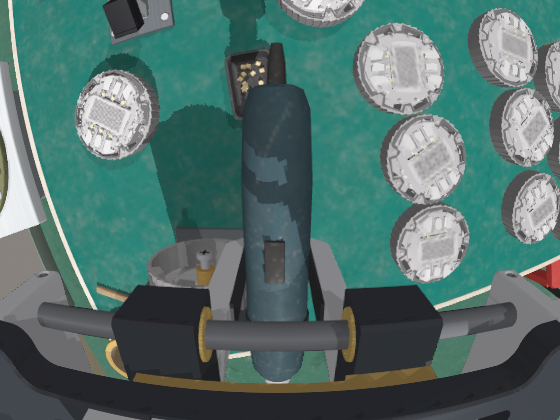

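Call:
{"fn": "arm_command", "kwargs": {"plan": [1,-0.086,0.44,0,0,1,-0.086,0.44,0,0,1,-0.086,0.44,0,0,1,-0.086,0.44,0,0,1,-0.086,0.44,-0.12,0,1,-0.086,0.44,-0.24,0,1,-0.086,0.44,-0.34,0,1,-0.086,0.44,-0.38,0,1,-0.095,0.4,-0.38,0,1,-0.105,0.368,-0.38,0,1,-0.105,0.368,-0.38,0,1,-0.105,0.368,-0.38,0]}}

```text
time_s: 17.05
ee_pos: [0.542, -0.0436, 0.3199]
eef_rot: [3.139, -0.0, 1.319]
force: [-0.0, 0.3, -2.3]
grip_width: 0.0348
```

```bash

python3 - <<'E'
from look import *
look('p',{'wrist':['driver_tip','screw_head'],'side':['driver_tip','driver_grip'],'scene':['driver_tip','driver_grip','screw_head']})
E
```

```text
side driver_tip [244.8 271.5] 0.82 [ 0.5068 -0.0578  0.05  ]
side driver_grip [213.9 286.3] 0.62 [ 0.5443 -0.0379  0.133 ]
scene driver_grip [196.9 291.9] 0.67 [ 0.5555 -0.037   0.133 ]
17.55 [ 0.542  -0.0428  0.3186] [-3.1415  0.      1.3207] 0.03521178823033479 [-0.1428  0.9259 -2.9739]
```

View pics/p_wrist.png

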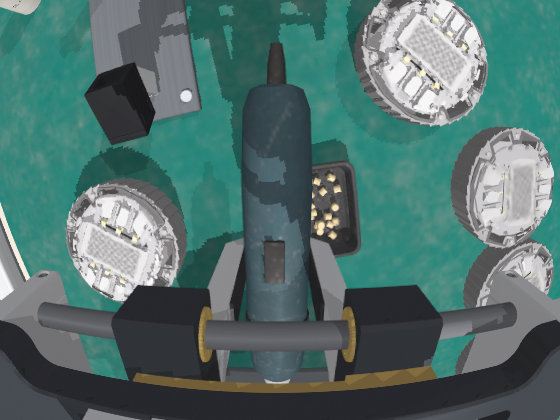

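View pics/p_side.png

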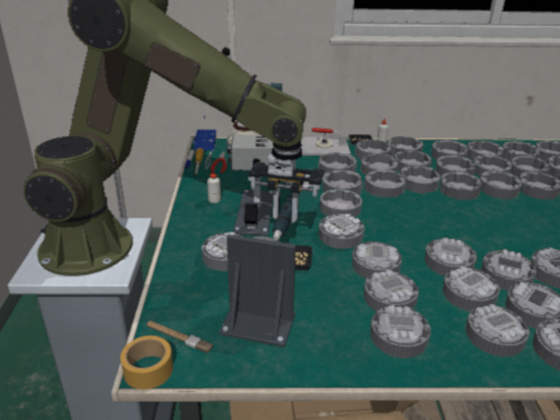

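View pics/p_scene.png

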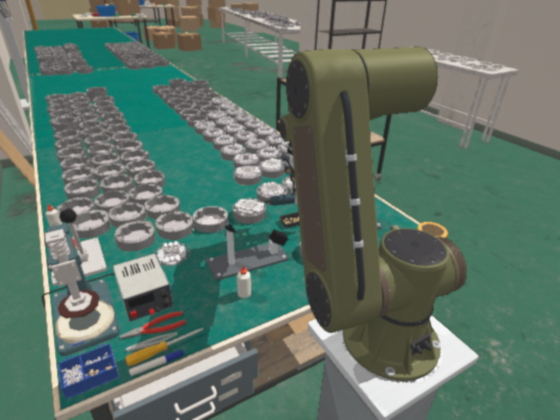

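```bash

python3 - <<'E'
from look import *
for f,x0,y0 in (('m',215,150),('n',170,180)):
    im=cv2.imread(f'pics/{f}_side.png');cv2.imwrite(f'pics/{f}_z.png',cv2.resize(im[y0:y0+60,x0:x0+80],None,fx=8,fy=8,interpolation=cv2.INTER_CUBIC))
from scipy.spatial.transform import Rotation as Ro
# preds
for nm,g,yaw in (('m',[.49,-.0401,.4705-.1845],1.4828),('n',[.4003,-.19,.4706-.1845],1.483),('o',[.584,-.1902,.4707-.1845],1.3203)):
    u=np.array([np.cos(yaw),np.sin(yaw),0]);
    for s in (-.145,-.11,-.087,-.03): print(nm,s,proj('side',np.array(g)+s*u))
E
```

```text
m -0.145 [189.5486 259.3367]
m -0.11 [181.9905 260.9022]
m -0.087 [177.2273 261.8887]
m -0.03 [166.0642 264.2008]
n -0.145 [226.8749 212.1635]
n -0.11 [217.3351 215.2491]
n -0.087 [211.354  217.1837]
n -0.03 [197.4295 221.6875]
o -0.145 [226.0319 294.6723]
o -0.11 [216.8341 298.2363]
o -0.087 [211.0595 300.4739]
o -0.03 [197.5923 305.6923]
```

View pics/m_z.png

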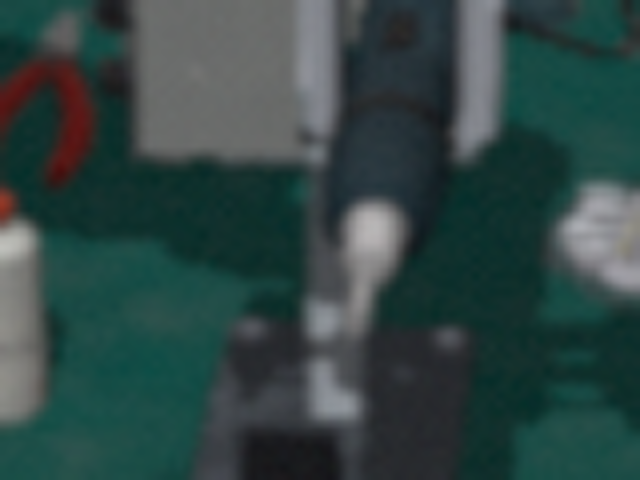

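View pics/n_z.png

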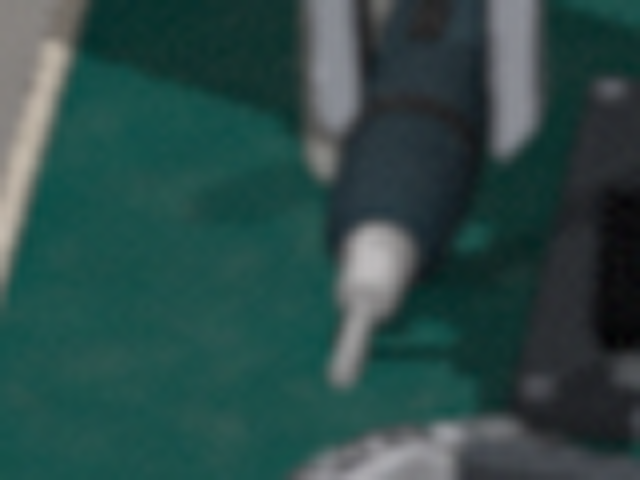

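```bash

python3 - <<'E'
from look import *
for nm,T,yaw,x0,y0 in (('m',[.49,-.0401,.4705],1.4828,215,150),('n',[.4003,-.19,.4706],1.483,170,180)):
    u=np.array([np.cos(yaw),np.sin(yaw),0]);v=np.array([np.sin(yaw),-np.cos(yaw),0])
    for s in (-.0175,-.03,.0175,.03):
        p=proj('side',np.array(T)-.008*u+s*v-[0,0,.199]);print(nm,s,p,(p[1]-x0)*8,(p[0]-y0)*8)
E
```

```text
m -0.0175 [167.0547 257.8372] 342.697401830726 136.43781408920563
m -0.03 [166.8237 252.7056] 301.6444667670719 134.5897082981228
m 0.0175 [167.7029 272.2356] 457.8848764612435 141.6232810623908
m 0.03 [167.9349 277.3886] 499.1089337733856 143.4790903713324
n -0.0175 [197.793 215.607] 364.85590555542854 142.34436332882137
n -0.03 [197.5179 209.9233] 319.38613273584247 140.14326761174857
n 0.0175 [198.5652 231.5582] 492.4652649352156 148.52166303743752
n 0.03 [198.8416 237.2682] 538.1453409829262 150.732939089841
```

```bash

python3 - <<'E'
from look import *
o=sensors.get_obs();T=o['ee_pos'];yaw=o['eef_rot'][2];print(cam('wrist')[0])
u=np.array([np.cos(yaw),np.sin(yaw),0])
for s in (.1,.05,0,-.07): print(s,proj('wrist',T+s*u-[0,0,.1845]))
im=cv2.imread('pics/p_wrist.png');cv2.imwrite('pics/p_z.png',cv2.resize(im[30:390,200:360],None,fx=1.6*2/2,fy=1.6,interpolation=cv2.INTER_CUBIC))
g=cv2.cvtColor(im,cv2.COLOR_BGR2GRAY).astype(int)
hsv=cv2.cvtColor(im,cv2.COLOR_BGR2HSV)
for r in (120,150,180,200,220): 
    row=hsv[r,225:335]; print(r,[tuple(int(x) for x in row[i]) for i in list(range(12,24,2))+list(range(80,92,2))])
E
```

```text
[[325.1923   0.     276.708 ]
 [  0.     325.1923 207.2952]
 [  0.       0.       1.    ]]
0.1 [ 77.2461 276.3769]
0.05 [175.3773 276.4114]
0 [264.5013 276.4576]
-0.07 [358.6426 276.522 ]
120 [(84, 130, 94), (84, 134, 93), (84, 148, 93), (96, 88, 58), (99, 82, 62), (101, 78, 65), (99, 81, 66), (98, 88, 64), (98, 90, 62), (86, 151, 130), (86, 149, 137), (85, 136, 139)]
150 [(86, 160, 89), (86, 163, 89), (87, 148, 81), (98, 85, 66), (98, 83, 74), (99, 81, 82), (100, 81, 69), (98, 78, 65), (99, 78, 62), (90, 113, 68), (86, 163, 89), (87, 160, 89)]
180 [(86, 167, 134), (86, 169, 134), (87, 135, 89), (98, 84, 61), (99, 81, 63), (98, 77, 66), (100, 78, 69), (99, 93, 66), (98, 81, 63), (99, 85, 60), (15, 17, 89), (21, 66, 239)]
200 [(86, 154, 136), (86, 146, 136), (86, 127, 114), (99, 81, 66), (97, 77, 73), (98, 78, 82), (97, 85, 63), (100, 89, 63), (97, 89, 60), (99, 56, 59), (30, 6, 87), (150, 3, 93)]
220 [(86, 151, 137), (86, 150, 136), (86, 148, 136), (91, 109, 75), (98, 77, 73), (97, 78, 82), (99, 77, 66), (96, 82, 62), (96, 86, 59), (150, 6, 90), (160, 11, 72), (0, 4, 59)]
```

View pics/p_z.png

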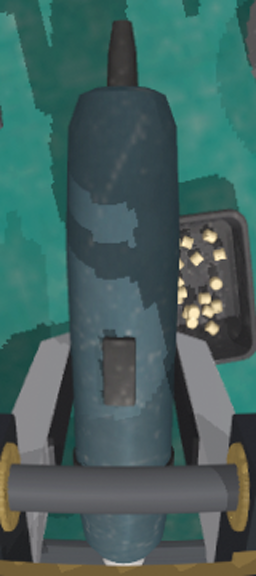

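Call:
{"fn": "arm_command", "kwargs": {"plan": [1,-0.006,-0.024,0.001,0,1,-0.012,-0.048,0.001,0,1,-0.012,-0.048,0.001,0,1,-0.012,-0.048,0.001,0,1,-0.012,-0.048,0.001,0]}}

```text
time_s: 18.05
ee_pos: [0.5372, -0.0621, 0.319]
eef_rot: [-3.142, -0.0, 1.32]
force: [0.0, -0.6, -2.4]
grip_width: 0.035
```

```bash

python3 - <<'E'
from look import *
look('q',{'wrist':['screw_head','driver_tip'],'side':['driver_tip','driver_grip'],'scene':['driver_tip','screw_head']})
a=cv2.imread('pics/q_wrist.png');cv2.imwrite('pics/q_z.png',cv2.resize(a[300:420,180:380],None,fx=4,fy=4,interpolation=cv2.INTER_CUBIC))
b=cv2.imread('pics/q_side.png');cv2.imwrite('pics/q_s.png',cv2.resize(b[190:290,200:330],None,fx=6,fy=6,interpolation=cv2.INTER_CUBIC))
E
```

```text
side driver_tip [250.6 266.3] 0.59 [ 0.4932 -0.0839  0.05  ]
side driver_grip [216.8 284.2] 0.93 [ 0.5385 -0.052   0.133 ]
side driver_grip [262.1 303.1] 0.27 [ 0.5757 -0.2432  0.133 ]
18.5 [ 0.5372 -0.0621  0.319 ] [-3.1415  0.      1.3206] 0.03510631432393185 [ 1.0029  0.6208 -3.4708]
```

View pics/q_z.png

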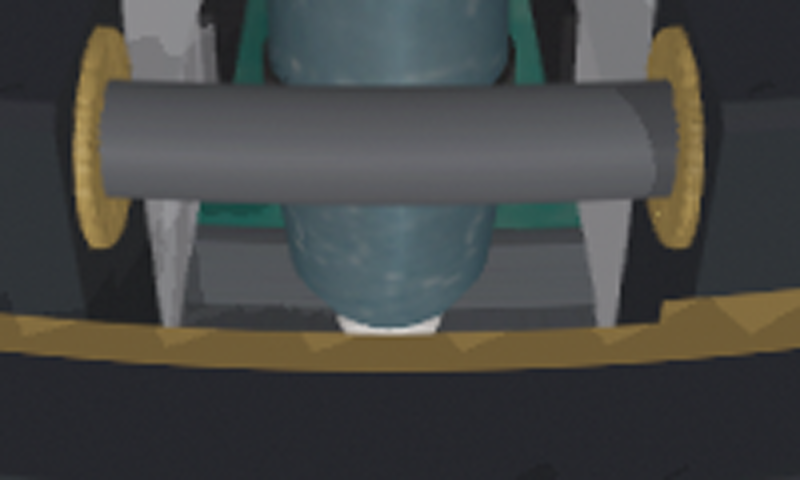

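View pics/q_s.png

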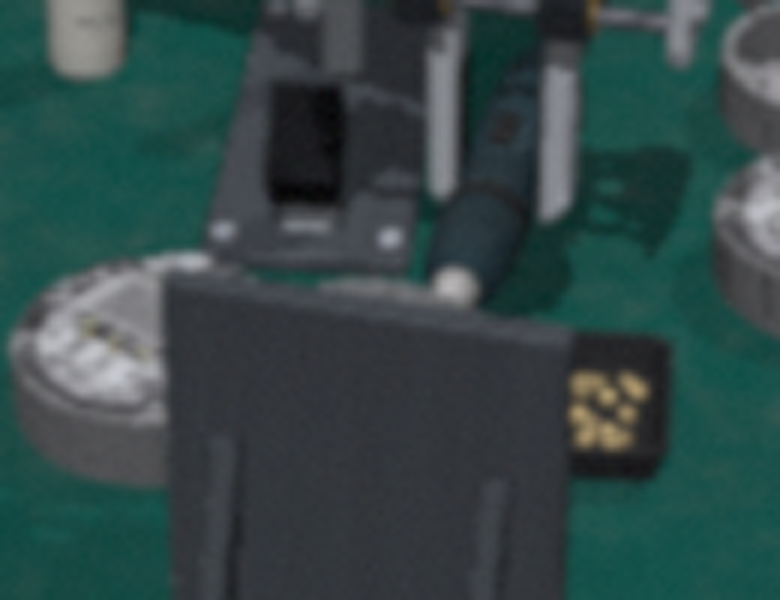

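View pics/q_scene.png

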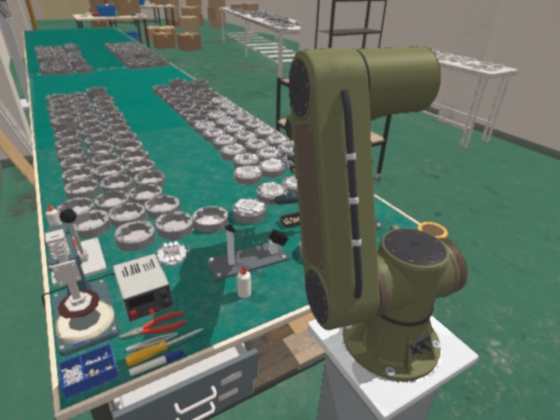

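```bash

python3 - <<'E'
from look import *
im=cv2.imread('pics/q_wrist.png');g=cv2.cvtColor(im,cv2.COLOR_BGR2HSV)[:,:,1].astype(float)
pts=[]
for c in list(range(234,250,2))+list(range(306,322,2)):
    col=g[350:366,c]; d=col[:-1]-col[1:]; i=int(d.argmax())
    if 0<i<len(d)-1:
        a,b,e=d[i-1],d[i],d[i+1]; s=i+.5*(a-e)/(a-2*b+e); pts.append((350.5+s,c))
print(np.round(pts,1)[:,0])
W=np.array([onz(ray('wrist',p),0.006) for p in pts]); k=np.polyfit(W[:,0],W[:,1],1); print(np.degrees(np.arctan(k[0]))-90, W.mean(0))
E
```

```text
[355.7 355.9 356.  356.2 356.3 356.4 356.4 356.4 356.6 356.6 356.7 356.6
 356.6 356.5 356.5 356.5]
-104.83355199400073 [ 0.4923 -0.2397  0.006 ]
```

```bash
python3 -c "
from station import job,sensors
o=sensors.get_obs();print(o['time_s'],o['ee_pos'],o['grip_width'],o['force']);print(job.hand_in())"
```

```text
18.5 [ 0.53719848 -0.0620829   0.31903313] 0.03510631432393185 [ 1.00293199  0.62079195 -3.47077035]
the job is handed in; nothing more can be done
None
```

The screwdriver is out of its holder, level, and held still in the gripper in line with the screw. By my measurements, the bit tip is about 25 mm short of the screw head.

**What I did:** I gripped it at the balance point and drew it about 90 mm out along the 35° bore. The moves can't tilt the tool. So I levelled it by pressing the bit, then the body, lightly on bare table between the near stud and the tray. I let it settle flat there, gripped it again at 40 N and carried it to the screw. The job was handed in at 18.5 s of the 42 s allowed.

**Last checks:**
- **Grip:** the fingers were 35 mm apart. The wrist force was only about the tool's weight, so nothing was touching.
- **Aim:** the driver's axis points at −104.3°. My readings of the stand's direction ran from −103.5° to −105.3° (one rougher reading, at −99.6°, I set aside). Two wrist views put the screw head at about (0.495, −0.227, 0.135) m, agreeing within about 2–3 mm.
- **Tip position:** earlier side views of the tip matched my prediction sideways. They were 1–2.4 pixels low, but the fingertips were off by about the same amount, so I took it as camera error.
- **Bystanders:** the near stud and tray, the two things the driver was set down between, still looked in place.

**Not seen directly:** in the final pose the tip and the screw head were hidden from all three cameras. The 25 mm gap (good to a few mm), the exact aim and the level are worked out from measurements; no picture shows them.

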